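# Put a dish of paste in the drying cabinet and latch its door

### The job

Stand the open dish of paste that waits alone on the table on the pulled-out tray of the small grey drying cabinet, and push the tray fully home by its tab. Then push the cabinet door shut until its sprung latch snaps in behind the keeper and holds it, pressing no harder than 20 N while it latches and without slamming it; keep the dish upright and leave the other things where they stand.

Things in the scene. Friction and masses are not known exactly. Their poses are not given: they have to be found in the camera images.
- cabinet: Drying cabinet, a grey sheet-metal box, 150 deep x 180 wide x 100 mm high, fixed to the table. Origin under its middle at table height; +z up, its mouth (with door and tray) faces its own -x, the hinge is at its +y side, the latch at its -y side. Its front plane is at x = -75 mm of this frame. Its position and yaw vary.
- door (a joint): Angle of the door about its upright hinge, rad: about 0 shut, grows as it opens towards the cabinet's -x, 1.9 wide open. The door stays where it is left. 166 wide, 84 high (11 to 95 mm above the table), 12 mm thick. The keeper is slotted and was set by hand: the angle at which the door rests when latched is not known, somewhere from -0.055 to +0.055; a firm stop lies 1.5 mm of travel past it.
- door_hinge (a point): Point on the door's hinge axis (fixed to the cabinet, 53 mm above the table), 95 mm in front of the cabinet's middle and 86 mm to its +y side. The axis is upright.
- latch_face (a point): Middle of the flat outer face of the dark latch case near the door's free edge: 34 wide, 35 to 75 mm above the table, 27 mm proud of the panel; a good place to press. Moves with the door, 140 mm along it from the hinge axis and 33 mm outward; its x axis points inward through the door, y towards the hinge.
- bolt (a joint): Brass spring bolt in the latch case, m: 0 fully out, 0.009 drawn back. Its bevelled nose rides on the keeper's lip over the last 19 mm of closing, is drawn back 6.5 mm and snaps out behind it. This takes about 7 to 12 N pressed on the latch case (more nearer the hinge); then the force drops, then the stop is met. A door let go before that stays ajar, with the bolt drawn back or out in front of the lip.
- tray (a joint): How far the steel tray is pulled out, m: 0 fully home against its stop, up to 0.112 out, along the cabinet's -x on runners (friction about 1 N).
- tray_floor (a point): On the tray's flat floor, near its middle (25 mm above the table), axes as the cabinet's. The floor spans x from -57 to +73 mm and y from -61 to +61 mm of this point, with a rim 8 mm high round it. Moves with the tray.
- tray_tab (a point): On the outer face of the upright pull tab at the tray's front, in the middle of its width, 62 mm above the table: sheet 50 mm wide (along the cabinet's y) whose top, a rolled edge, is 77 mm above the table. Home, the tab stands 3 mm in front of the cabinet's front plane; the cabinet's top edge is 100 mm above the table.
- dish_mid (a point): Middle (half-way up) of the open round clear dish of cream paste that stands by itself on the table: 51 mm across, 15 mm high, 20 g; grasp it across the rim. The other two dishes, in the wire rack nearer the robot, stay.
- frost_pot: Frosted white screw pot, 50 mm across, 38 mm high, loose bystander; origin under its middle.
- bead_pot: Flat clear lidded pot of beads, 42 mm across, 19 mm high, loose bystander; origin under its middle.
There are look-alikes about, which are no part of the job. What is shaped like the part that bears dish_mid but green or pink is not meant.

How it is judged:
On the way, in this order (a step that is already met when the one before it is completed fails the run):
1. the dish stands upright on the tray, let go (x of dish_mid in the frame of tray_floor between -0.033 and 0.049 m and y of dish_mid in the frame of tray_floor between -0.037 and 0.037 m and z of dish_mid in the frame of tray_floor between 0.003 and 0.013 m and angle between dish_mid's own z axis and vertical below 0.12 rad and contact force between the fingers and dish below 0.05 N and value of joint tray above 0.02 m), for 0.2 s.
2. the tray is pushed fully home with the dish on it (x of dish_mid in the frame of tray_floor between -0.033 and 0.049 m and y of dish_mid in the frame of tray_floor between -0.037 and 0.037 m and z of dish_mid in the frame of tray_floor between 0.003 and 0.013 m and angle between dish_mid's own z axis and vertical below 0.12 rad and value of joint tray below 0.004 m and value of joint door above 0.25 rad), for 0.2 s.
At the end, for the whole second after the job is handed in: The door is latched (shut to within 0.0555 rad, the bolt sprung out again to within 0.8 mm), the tray is home to within 4 mm, and the dish stands at rest on it, upright within 0.12 rad and wholly inside the rim (x of dish_mid in the frame of tray_floor between -0.033 and 0.049 m and y of dish_mid in the frame of tray_floor between -0.037 and 0.037 m and z of dish_mid in the frame of tray_floor between 0.003 and 0.013 m and angle between dish_mid's own z axis and vertical below 0.12 rad and value of joint tray below 0.004 m and value of joint door below 0.0555 rad and value of joint bolt below 0.0008 m and linear speed of dish below 0.02 m/s and contact force between the fingers and dish below 0.05 N); the robot touches nothing.
It fails at once if the door is pressed with more than 20 N while it latches (below 0.25 rad) (value of joint door below 0.25 rad and contact force between any of the fingers, the arm and cabinet above 20 N).
It fails at once if the door is slammed (faster than 2 rad/s) (velocity of joint door below -2 rad/s).
It fails at once if the dish is tipped by more than 0.5 rad (angle between dish_mid's own z axis and vertical above 0.5 rad).
It fails at once if the frosted pot or the bead pot is shoved more than 30 mm (distance of any of frost_pot, bead_pot from where it was at the start of the episode above 0.03 m).
It also fails if it takes over 72 s, if anything falls off the work surface, if the arm or the gripper's body presses on something with over 40 N, if the wrist force passes 120 N, or if a joint passes its speed limit or range.

### The arm

A 7-joint arm with a two-finger parallel gripper is mounted at the origin on the work surface; the furniture and walls round the work are solid. World frame = base frame: x ahead of the robot, y to its left, z up, the work surface at z = 0. Lengths are in m, angles in rad, forces in N, time in s.
With the tool pointing down it reaches from about 0.4 to 0.875 m from the base axis. Payload 19.3 kg.
Tool frame: the origin (TCP) lies midway between the tips of the shut fingers; the grasp point (between the pads) lies 19 mm behind it; z points along the fingers, y is the direction in which the jaws open and shut (so a half turn about z gives the same grasp; the last joint's range is limited). The gripper opens to 85 mm and grips with 20 to 120 N. Pads are 22 mm wide; open, the fingers measure 114 mm over their backs; the gripper's body (76 mm by 85 mm) begins 54 mm behind the grasp point. The pads swing forward as they close: fully open they stand 13 mm farther back than shut.
Start: joints at [-1.28, 0.521, -0.036, 1.599, 0.021, 1.021, -0.113], TCP at [0.221, 0.585, 0.198] pointing down, gripper open.
Joint ranges: [-2.91, 2.91], [-0.3, 2.13], [-1.5, 1.42], [0.17, 2.43], [-1.26, 4.41], [0.16, 1.93], [-2.52, 2.52]. Speed limits (rad/s): [1.89, 1.89, 2.39, 2.39, 3.01, 3.01, 3.01].

### API

Orientations are given as a unit quaternion [w, x, y, z].
In Python, from plant import manip gives the robot as it stands.
- The arm moves only by the shell command python3 -m crank 'ROWS' [FORCE]. ROWS is text: rows parted by semicolons, each of 7 numbers parted by spaces: the turn, a rotation vector about the world's x, y, z in units of 0.12 rad (1.0 is 0.12 rad), then the shift along the world's x, y, z in units of 7.5 cm (1.0 is 7.5 cm), then the closure, from 0 (fully open) to 1 (shut). A call has 1 to 20 rows; each row shifts and turns the commanded pose from where the row before left it; what a row does not reach is not made up. A row lasts 1/10 s, in which the tool goes at most 50 mm and 8.59 degrees, less where a joint would pass 70% of its speed; a pose out of reach is approached as far as the arm can. A call with a number of a shift or a turn outside -1 to 1 is refused whole. A call with a gripper value outside its range is refused whole. The fingers move at their own pace and stop on an object; FORCE is the grip in N (left out, the last holds). Time passes only in rows, so rows that do not move let the fingers close. It gives the time, the measured TCP pose, the force and the opening at its end, in the units of the state.
- manip.sense(): the state, without advancing time (a new reading comes with each control period).
- manip.read_camera(name): name is "scene" or "top"; returns (picture, depth): 384x512x3 uint8, red, green, blue; 384x512 float32, m along the optical axis (not along the pixel's ray), 0 where there is no reading.
- manip.camera_model(name): a dict with "fx", "fy", "cx", "cy" (pixels), "rvec" (rotation vector, rad) and "tvec" (3), from world to camera coordinates, as OpenCV has them. Camera axes: x right, y down, z forward; pixel columns grow to the right and rows downward; lengths in m; the calibration is good to about 2 mm. A picture is of the moment at which its call begins. camera_model takes no time and is no camera call.
- manip.finish_job(): hands the job in, once; it reports no verdict.
Trained networks look in the newest picture that a camera, given by its name, has taken for a name from the list of things; names that differ only in an ending like _2 or _b are one class to them, and where a whole thing is asked for, a point or a joint stands for the part that bears it (a point fixed in the world has none). Each returns a list of dicts, best first, with "conf" (0 to 1); they miss things now and then, are a little off and sometimes report something else, mostly with a low value. They report only what shows in the picture. A call takes as long as a camera call. They do not tell look-alikes from the thing itself.
- manip.find_in(thing, camera): "at" ([column, row] in pixels, amid what is visible of it).
- manip.cut_out(thing, camera): "region" (384x512 bool, what is visible of it) and "at" ([column, row] in pixels, amid what is visible of it).
- manip.pinpoint(thing, camera): "at" ([column, row] in pixels: a listed point, or the origin of a listed thing).
The state is a dict: "time_s": time; "q": joint angles; "qd": joint speeds; "joint_efforts": joint torques, N m; "ee_pos": TCP position; "eef_rot": TCP orientation; "ft_force": force on the tool from outside, world axes, zero at the start; "torque": the same for the moment, N m; "finger_gap": finger opening in m.
Only numpy, scipy, OpenCV 4.12 (cv2) and the standard library are available. Lean on these libraries where they do the work, as an engineer would, in place of code of your own. Each camera call takes 0.05 s, during which the arm holds its last target. There are 200 camera calls.

## Working session

There is one attempt and no reset: what is moved stays moved. The work goes in short steps, Python scripts to look and compute and a shell command to move; the robot and the scene stay as the last step left them, time stands still between calls to the robot, and variables do not carry over. Pictures are saved under pics/ and viewed, about 8 in all and at most 12, crops included, and the job is handed in when it is done.

```bash
mkdir -p pics; cat > h.py <<'E'
import numpy as np, cv2
from plant import manip
def cam(n):
    m=manip.camera_model(n);R=cv2.Rodrigues(np.array(m["rvec"],float))[0];return m,R,np.array(m["tvec"],float)
def ray(n,px,z):
    "world point at height z on pixel ray"
    m,R,t=cam(n);d=R.T@np.array([(px[0]-m["cx"])/m["fx"],(px[1]-m["cy"])/m["fy"],1]);c=-R.T@t
    return c+d*(z-c[2])/d[2]
def cloud(n,D):
    m,R,t=cam(n);v,u=np.mgrid[:D.shape[0],:D.shape[1]]
    P=np.stack([(u-m["cx"])/m["fx"]*D,(v-m["cy"])/m["fy"]*D,D],-1);return (P-t)@R
def proj(n,p):
    m,R,t=cam(n);c=R@np.array(p)+t;return [m["fx"]*c[0]/c[2]+m["cx"],m["fy"]*c[1]/c[2]+m["cy"]]
E
python3 - <<'E'
from h import *
s=manip.sense();print(s)
for n in("scene","top"):
    I,D=manip.read_camera(n);cv2.imwrite(f"pics/{n}0.png",I[:,:,::-1]);np.save(f"{n}0.npy",D);P=cloud(n,D)
    for th in("dish_mid","tray_floor","tray_tab","latch_face","door_hinge","cabinet","frost_pot","bead_pot"):
        r=manip.pinpoint(th,n)
        for q in r[:4]:
            u,v=[int(round(x)) for x in q["at"]]
            print(n,th,round(q["conf"],2),u,v,P[min(v,383),min(u,511)].round(3))
E
```

```text
{'time_s': 0.0, 'q': array([-1.28019617,  0.52203469, -0.03632822,  1.60001573,  0.02116457,
        1.0210972 , -0.11280666]), 'qd': array([ 1.89845064e-04, -1.91371746e-05,  1.04914185e-03,  4.96387623e-04,
       -1.48174405e-03, -9.35487973e-04,  4.48677622e-04]), 'joint_efforts': array([-9.78339667e-04, -9.27134871e+01,  1.97926439e+00, -3.69915462e+01,
        1.76816282e-02,  8.46635608e-03,  3.01703392e-05]), 'ee_pos': array([0.22053043, 0.58438765, 0.19741009]), 'eef_rot': array([-7.86773853e-05,  1.79440017e-01,  9.83768742e-01, -5.80493780e-04]), 'ft_force': array([ 0.02545095,  0.52161402, -0.28043705]), 'torque': array([-0.01167835, -0.01246358, -0.02998858]), 'finger_gap': 0.08558108546200234}
scene dish_mid 0.69 263 246 [ 0.49  -0.029  0.008]
scene dish_mid 0.64 216 231 [0.425 0.072 0.007]
scene dish_mid 0.52 276 215 [0.581 0.08  0.008]
scene dish_mid 0.31 318 235 [ 0.619 -0.042  0.009]
scene tray_floor 0.68 224 196 [0.494 0.191 0.028]
scene tray_tab 0.93 201 183 [0.436 0.193 0.073]
scene latch_face 0.56 158 178 [ 0.126 -0.708  0.49 ]
scene door_hinge 0.77 214 175 [0.542 0.384 0.003]
scene cabinet 0.78 256 190 [0.551 0.129 0.059]
scene frost_pot 0.6 315 234 [ 0.613 -0.039  0.012]
scene bead_pot 0.7 325 251 [ 0.594 -0.103  0.011]
top dish_mid 0.83 268 187 [0.58  0.074 0.006]
top dish_mid 0.7 313 214 [ 0.506 -0.022  0.006]
top dish_mid 0.55 279 257 [0.416 0.066 0.008]
top tray_floor 0.96 215 227 [0.495 0.203 0.025]
top tray_tab 0.74 220 250 [0.439 0.191 0.079]
top latch_face 0.62 175 295 [0.357 0.29  0.076]
top door_hinge 0.66 171 225 [0.507 0.298 0.04 ]
top cabinet 0.56 198 178 [0.592 0.224 0.101]
top frost_pot 0.76 300 168 [ 0.61  -0.001  0.038]
top bead_pot 0.63 336 170 [ 0.602 -0.087  0.019]
```

```bash
python3 - <<'E'
from h import *
a=cv2.imread("pics/top0.png")[130:330,120:390];b=cv2.imread("pics/scene0.png")[130:310,120:390]
cv2.imwrite("pics/t1.png",cv2.resize(a,None,fx=2.9,fy=2.9,interpolation=2));cv2.imwrite("pics/s1.png",cv2.resize(b,None,fx=2.9,fy=2.9,interpolation=2))
E
```

```text
(no output)
```

View pics/t1.png

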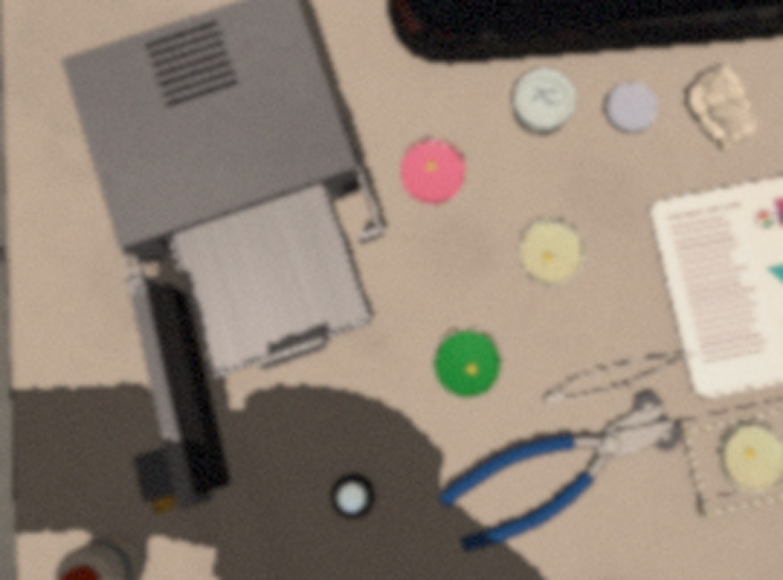

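View pics/s1.png

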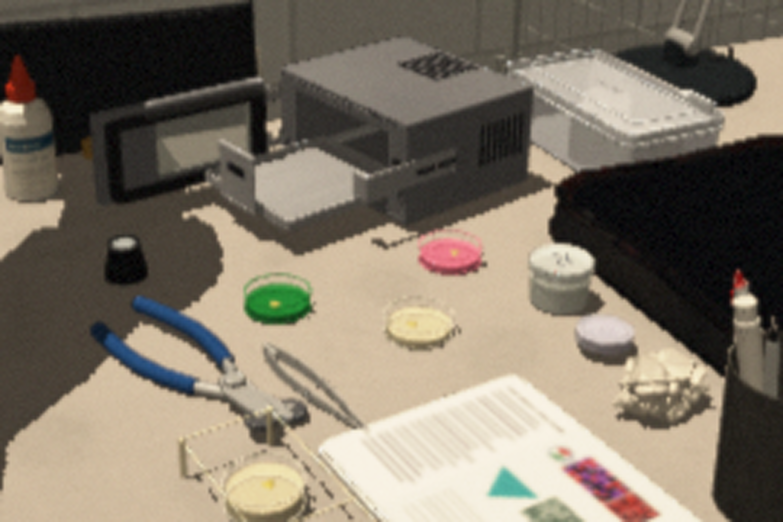

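Candidates for the dish (top-image pixels): pink (268,187), green (279,257), cream in the wire rack (379,287) and cream standing alone (311,217). I choose the last one and check it with a crop. Next I measure the cabinet pose, door angle and dish.

```bash
python3 - <<'E'
from h import *
I=cv2.imread("pics/top0.png");D=np.load("top0.npy");P=cloud("top",D)
cv2.imwrite("pics/d1.png",cv2.resize(I[190:245,280:340],None,fx=8,fy=8))
ok=(D>0)&(P[...,0]>.45)&(P[...,0]<.8)&(P[...,1]>.05)&(P[...,1]<.4)
m=ok&(abs(P[...,2]-.1)<.006)
n,l,st,_=cv2.connectedComponentsWithStats(m.astype(np.uint8));k=1+st[1:,4].argmax()
q=P[l==k][:,:2].astype(np.float32);r=cv2.minAreaRect(q);print("cab top",r,len(q), P[l==k][:,2].mean())
print(cv2.boxPoints(r))
hsv=cv2.cvtColor(I,cv2.COLOR_BGR2HSV)
for r in manip.cut_out("dish_mid","top"):
    g=r["region"];c=P[g];mc=I[g].mean(0);u=np.argwhere(g).mean(0)[::-1]
    print("dish",r["conf"],u,mc.round(),ray("top",u,.008).round(4))
# door: points with z in 0.08..0.1, away
m=(D>0)&(P[...,2]>.082)&(P[...,2]<.1)&(P[...,0]>.36)&(P[...,0]<.52)&(P[...,1]>.22)&(P[...,1]<.36)
q=P[m][:,:2];print("door",len(q),q.min(0),q.max(0),cv2.minAreaRect(q.astype(np.float32)), cv2.fitLine(q.astype(np.float32),2,0,.01,.01).ravel())
m=(D>0)&(abs(P[...,2]-.026)<.006)&(P[...,0]>.4)&(P[...,0]<.6)&(P[...,1]>.1)&(P[...,1]<.28)
n,l,st,_=cv2.connectedComponentsWithStats(m.astype(np.uint8));k=1+st[1:,4].argmax()
q=P[l==k][:,:2].astype(np.float32);print("floor",cv2.boxPoints(cv2.minAreaRect(q)).round(3).tolist(),P[l==k][:,2].mean())
m=(D>0)&(P[...,2]>.06)&(P[...,2]<.09)&(P[...,0]>.41)&(P[...,0]<.48)&(P[...,1]>.15)&(P[...,1]<.23)
q=P[m];print("tab",len(q),q.mean(0),cv2.minAreaRect(q[:,:2].astype(np.float32)))
E
```

```text
cab top ((0.6149216294288635, 0.23777540028095245), (0.151058167219162, 0.1802975982427597), 13.824831008911133) 5801 0.10060898867769878
[[0.52003914 0.3072647 ]
 [0.563122   0.13219012]
 [0.7098041  0.16828611]
 [0.6667213  0.34336066]]
dish 0.82 [309.49201278 216.88178914] [150. 193. 206.] [ 0.4999 -0.0133  0.008 ]
dish 0.73 [280.72771084 255.10120482] [ 65. 140.  60.] [0.4198 0.0619 0.008 ]
dish 0.61 [268.47480106 189.09549072] [131. 117. 220.] [0.574  0.0739 0.008 ]
door 1021 [0.36001779 0.2514713 ] [0.51917069 0.30723298] ((0.4399982988834381, 0.2793058753013611), (0.16582374274730682, 0.030435124412178993), 10.394858360290527) [0.98272693 0.18506171 0.42809653 0.27721602]
floor [[0.39899998903274536, 0.2669999897480011], [0.43299999833106995, 0.12800000607967377], [0.5699999928474426, 0.16200000047683716], [0.5360000133514404, 0.30000001192092896]] 0.025590109455811062
tab 74 [0.43736498 0.19362761 0.0749404 ] ((0.4378301501274109, 0.19363512098789215), (0.005022128578275442, 0.049150001257658005), 13.596440315246582)
```

View pics/d1.png

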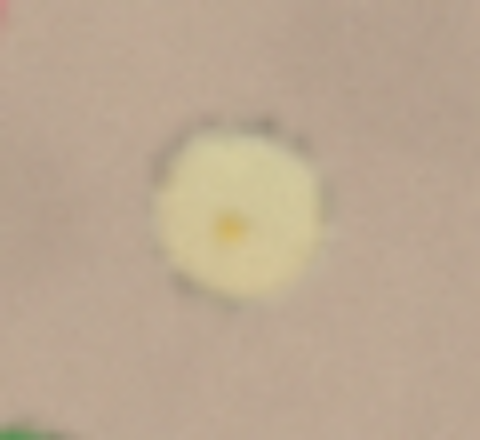

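The crop shows a lone cream dish centred near (310,217), which confirms the choice. The cabinet is at (0.615,0.238) with yaw 13.8°, and the dish at (0.500,-0.013).

```bash
python3 -m crank '0 0 0 0 0 0.4 0;0 0 0.5 0.21 -0.44 0.2 0;0 0 0.5 0.21 -0.44 0 0;0 0 0.5 0.21 -0.44 0 0;0 0 0.5 0.21 -0.44 0 0;0 0 0.5 0.21 -0.44 0 0;0 0 0.5 0.21 -0.44 0 0;0 0 0.5 0.21 -0.44 0 0;0 0 0.5 0.21 -0.44 0 0;0 0 0.5 0.21 -0.44 0 0;0 0 0.5 0.21 -0.44 0 0;0 0 0 0.21 -0.44 0 0;0 0 0 0.21 -0.44 0 0;0 0 0 0.21 -0.44 -0.2 0;0 0 0 0.21 -0.44 -0.3 0;0 0 0 0.21 -0.44 -0.3 0;0 0 0 0.21 -0.44 -0.3 0;0 0 0 0.21 -0.44 -0.3 0;0 0 0 0.21 -0.44 -0.3 0;0 0 0 0 0 0 0'
```

```text
time_s: 2.95
ee_pos: [0.5041, -0.0138, 0.1131]
eef_rot: [-0.001, -0.117, 0.993, -0.001]
ft_force: [-1.9, 0.4, 0.7]
finger_gap: 0.0857
```

```bash
python3 -m crank '0 0 0 -0.05 0 -0.4 0.1;0 0 0 0 0 -0.4 0.1;0 0 0 0 0 -0.35 0.1;0 0 0 0 0 -0.22 0.1;0 0 0 0 0 -0.1 0.1;0 0 0 0 0 0 0.2;0 0 0 0 0 0 0.3;0 0 0 0 0 0 0.4;0 0 0 0 0 0 0.5;0 0 0 0 0 0 0.6;0 0 0 0 0 0 0.6;0 0 0 0 0 0 0.6' 20; python3 - <<'E'
from h import *
I,D=manip.read_camera("scene");u,v=map(int,proj("scene",[.5,-.013,.03]))
cv2.imwrite("pics/g1.png",cv2.resize(I[v-60:v+60,u-80:u+80,::-1],None,fx=4,fy=4))
E
```

```text
time_s: 4.15
ee_pos: [0.5004, -0.0093, 0.0054]
eef_rot: [0.0, -0.119, 0.993, -0.0]
ft_force: [0.2, 0.2, -1.2]
finger_gap: 0.0343
```

View pics/g1.png

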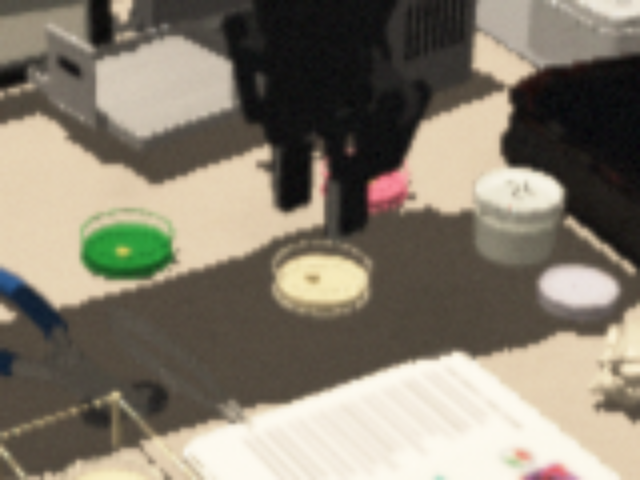

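The fingers closed behind the dish, which is at crop (322,280), so the grasp missed. I re-measure.

```bash
python3 - <<'E'
from h import *
for n in("scene","top"):
    I,D=manip.read_camera(n);P=cloud(n,D);I0=cv2.imread(f"pics/{n}0.png")
    for im,t in((I0,"before"),(I[:,:,::-1],"now")):
        h=cv2.cvtColor(np.ascontiguousarray(im),cv2.COLOR_BGR2HSV)
        m=((h[...,0]>22)&(h[...,0]<36)&(h[...,1]>45)&(h[...,2]>90)).astype(np.uint8)
        k,l,st,c=cv2.connectedComponentsWithStats(m)
        for i in range(1,k):
            if st[i,4]>60: print(n,t,c[i].round(1),st[i],ray(n,c[i],.006).round(4))
    print(n,"tip",proj(n,manip.sense()["ee_pos"]))
    cv2.imwrite(f"pics/{n}2.png",I[:,:,::-1])
    for r in manip.cut_out("dish_mid",n): 
        u=np.argwhere(r["region"]).mean(0)[::-1];print(n,r["conf"],u,r["at"],ray(n,u,.007).round(4),I[r["region"]].mean(0).round())
E
```

```text
scene before [211.9 292.8] [199 290  25   8  81] [ 0.3381 -0.1258  0.006 ]
scene before [237.5 319.7] [223 316  27  12 106] [ 0.3506 -0.2081  0.006 ]
scene before [  7.4 334. ] [  0 329  17  15  82] [ 0.0169 -0.0859  0.006 ]
scene before [ 15.9 345.7] [  0 335  36  22 187] [ 0.0287 -0.1184  0.006 ]
scene now [264.5 241.4] [254 236  21  11 166] [ 0.5028 -0.0114  0.006 ]
scene now [210.7 297.4] [198 290  27  17 332] [ 0.3316 -0.1369  0.006 ]
scene now [234.5 326.5] [219 315  32  21 323] [ 0.3399 -0.2203  0.006 ]
scene now [ 15.5 345.9] [  0 337  37  20 175] [ 0.0281 -0.1185  0.006 ]
scene tip [np.float64(263.08011705705485), np.float64(241.49122336694194)]
scene 0.87 [215.13618677 233.9844358 ] [212.8, 232.9] [0.4179 0.0603 0.007 ] [ 58. 142.  62.]
scene 0.82 [264.24444444 242.89206349] [262.0, 244.7] [ 0.4987 -0.0179  0.007 ] [207. 193. 152.]
scene 0.49 [280.01538462 219.33846154] [280.1, 217.6] [0.5807 0.0594 0.007 ] [210. 113. 124.]
top before [310.5 213.8] [302 207  18  18 191] [ 0.5071 -0.0168  0.006 ]
top before [417.9 275.5] [409 269  17  15 102] [ 0.3454 -0.2388  0.006 ]
top before [380.1 285.4] [370 276  20  21 260] [ 0.3321 -0.1513  0.006 ]
top now [390.  154.4] [379 145  22  20 122] [ 0.6309 -0.2231  0.006 ]
top now [318.9 167. ] [310 149  19  45 222] [ 0.6162 -0.0505  0.006 ]
top now [431.9 341.6] [ 337  288  175   96 5568] [ 0.2038 -0.2442  0.006 ]
top now [435.2 308.8] [416 297  40  23 213] [ 0.2708 -0.264   0.006 ]
top now [471.6 379.3] [458 374  27  10  63] [ 0.1205 -0.3142  0.006 ]
top tip [np.float64(307.5538845001858), np.float64(217.0243599751522)]
top 0.94 [280.30969267 254.91725768] [279.2, 255.9] [0.4203 0.0628 0.007 ] [ 79. 177.  86.]
top 0.87 [268.00835655 188.95543175] [265.7, 186.1] [0.5747 0.0749 0.007 ] [248. 149. 165.]
```

```bash
python3 - <<'E'
from h import *
s=manip.sense();print(s["ee_pos"],s["finger_gap"],s["ft_force"])
for n in("scene",):
    I,D=manip.read_camera(n);P=cloud(n,D)
    d=np.hypot(P[...,0]-.5,P[...,1]+.012)
    m=(D>0)&(I.max(2)<60)&(d<.06)&(P[...,2]<.08)
    for v in range(205,250):
        r=np.where(m[v])[0]
        if len(r): print(v,r.min(),r.max(),P[v,r.min()].round(3),P[v,r.max()].round(3))
for y in(.017,0,-.017):
  for z in(0,.015,.03):print(y,z,np.round(proj("scene",[.5-.24*y,-.01+.97*y,z]),1))
E
```

```text
[ 0.50039057 -0.00923765  0.0052085 ] 0.03416385074644383 [-1.05597509 -0.7262527  -0.56314318]
206 260 260 [0.503 0.014 0.079] [0.503 0.014 0.079]
207 258 261 [0.497 0.011 0.08 ] [0.504 0.01  0.078]
208 252 261 [0.484 0.013 0.079] [0.504 0.012 0.075]
209 254 261 [0.487 0.01  0.077] [0.504 0.011 0.073]
210 254 261 [0.485 0.005 0.078] [0.505 0.012 0.07 ]
211 254 261 [0.485 0.006 0.075] [0.502 0.006 0.071]
212 254 261 [0.485 0.005 0.073] [0.504 0.01  0.067]
213 254 261 [0.486 0.007 0.069] [0.505 0.012 0.063]
214 254 261 [0.485 0.005 0.068] [0.506 0.013 0.06 ]
215 254 261 [0.484 0.005 0.066] [0.505 0.011 0.059]
216 254 261 [0.485 0.005 0.064] [0.504 0.011 0.057]
217 254 270 [0.485 0.006 0.061] [ 0.5   -0.037  0.079]
218 253 274 [0.484 0.009 0.057] [ 0.51  -0.035  0.073]
219 253 274 [0.484 0.008 0.055] [ 0.51  -0.036  0.071]
220 254 274 [0.485 0.006 0.054] [ 0.509 -0.037  0.069]
221 254 274 [0.485 0.005 0.051] [ 0.51  -0.036  0.067]
222 254 275 [0.485 0.006 0.049] [ 0.513 -0.035  0.063]
223 254 275 [0.487 0.01  0.044] [ 0.512 -0.037  0.062]
224 255 275 [0.488 0.006 0.043] [ 0.512 -0.037  0.059]
225 269 275 [ 0.498 -0.037  0.06 ] [ 0.513 -0.036  0.056]
226 268 275 [ 0.497 -0.034  0.057] [ 0.514 -0.034  0.053]
227 268 275 [ 0.498 -0.033  0.054] [ 0.512 -0.038  0.053]
228 268 274 [ 0.497 -0.035  0.052] [ 0.511 -0.035  0.049]
229 265 274 [ 0.495 -0.027  0.047] [ 0.515 -0.029  0.043]
230 265 271 [ 0.493 -0.03   0.046] [ 0.504 -0.036  0.047]
0.017 0 [257.9 240.6]
0.017 0.015 [258.  234.6]
0.017 0.03 [258.1 228.5]
0 0 [263.  243.8]
0 0.015 [263.2 237.8]
0 0.03 [263.4 231.7]
-0.017 0 [268.3 247.1]
-0.017 0.015 [268.5 241. ]
-0.017 0.03 [268.7 234.9]
```

```bash
python3 - <<'E'
from h import *
I=cv2.imread("pics/scene2.png")[185:265,220:310];I=(255*(I/255.)**.5).astype(np.uint8)
cv2.imwrite("pics/g2.png",cv2.resize(I,None,fx=7,fy=7,interpolation=0))
E
```

```text
(no output)
```

View pics/g2.png

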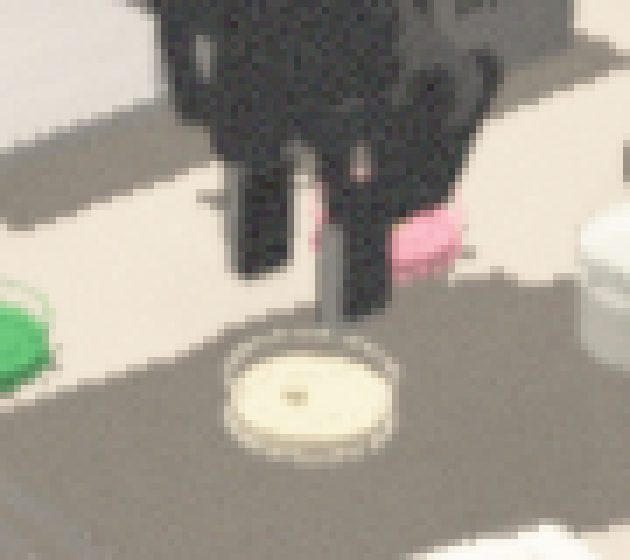

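The image and depth both put the fingertips at about z = 43 mm, clearly above the dish, while the reported TCP reads 5 mm. I open, lower in a small guarded step, and measure again.

```bash
cat > tips.py <<'E'
from h import *
s=manip.sense();print(s["ee_pos"],s["finger_gap"],s["ft_force"],s["time_s"])
I,D=manip.read_camera("scene");P=cloud("scene",D);e=s["ee_pos"]
d=np.hypot(P[...,0]-e[0],P[...,1]-e[1])
m=(D>0)&(I.max(2)<75)&(d<.075)&(P[...,2]<.10+max(e[2],0))&(P[...,2]>max(e[2],0)-.01)&(P[...,2]>.012)
Q=P[m];y=(Q[:,:2]-e[:2])@np.array([-.24,.97])
for k in(y>0,y<0):
    q=Q[k]
    if len(q)>5: z=np.sort(q[:,2])[:12];print(len(q),"low z",z.round(3),"xy",q[q[:,2]<z[-1]+.015][:,:2].mean(0).round(3))
cv2.imwrite("pics/tips_%.1f.png"%s["time_s"],I[:,:,::-1])
E
python3 -m crank '0 0 0 0 0 0 0.1;0 0 0 0 0 0 0.1;0 0 0 0 0 0 0.1;0 0 0 0 0 0 0.1;0 0 0 0 0 0 0.1;0 0 0 0 0 -0.1 0.1;0 0 0 0 0 -0.1 0.1;0 0 0 0 0 0 0.1'; python3 tips.py
```

```text
time_s: 5.25
ee_pos: [0.4997, -0.0093, -0.011]
eef_rot: [-0.001, -0.119, 0.993, 0.0]
ft_force: [-0.2, -0.2, -1.2]
finger_gap: 0.077
[ 0.49966559 -0.00925278 -0.01098798] 0.07695545473113403 [-0.20129021 -0.21729016 -1.20202588] 5.25
298 low z [0.034 0.034 0.035 0.035 0.035 0.037 0.037 0.037 0.037 0.038 0.038 0.038] xy [0.489 0.029]
337 low z [0.034 0.034 0.034 0.035 0.036 0.037 0.04  0.04  0.04  0.041 0.041 0.041] xy [ 0.508 -0.056]
```

No contact at a reported z of -11 mm, and the tips are still at 34 mm. The reported TCP therefore has a bias of about 33 mm in z and about 4.5 mm in y. I continue down using the camera as reference.

```bash
python3 -m crank '0 0 0 0 0 -0.12 0.1;0 0 0 0 0 -0.12 0.1;0 0 0 0 0 0 0.1'; python3 tips.py
```

```text
time_s: 5.6
ee_pos: [0.4997, -0.0092, -0.029]
eef_rot: [-0.001, -0.119, 0.993, 0.0]
ft_force: [-0.5, -0.3, 0.5]
finger_gap: 0.0769
[ 0.49967979 -0.0092387  -0.0290411 ] 0.07688898008359535 [-0.51153251 -0.31127229  0.53222835] 5.6
442 low z [0.016 0.016 0.017 0.017 0.017 0.017 0.018 0.018 0.018 0.019 0.02  0.02 ] xy [0.489 0.029]
533 low z [0.016 0.016 0.017 0.017 0.018 0.02  0.022 0.023 0.023 0.023 0.023 0.023] xy [ 0.509 -0.057]
```

```bash
python3 -m crank '0 0 0 0 0 -0.11 0.1;0 0 0 0 0 0 0.2;0 0 0 0 0 0 0.3;0 0 0 0 0 0 0.4;0 0 0 0 0 0 0.5;0 0 0 0 0 0 0.6;0 0 0 0 0 0 0.6;0 0 0 0 0 0 0.6'; python3 tips.py
```

```text
time_s: 6.45
ee_pos: [0.5005, -0.0093, -0.0357]
eef_rot: [0.0, -0.119, 0.993, -0.0]
ft_force: [-1.3, -0.2, 6.5]
finger_gap: 0.05
[ 0.50050959 -0.00925065 -0.03572203] 0.0500214740304178 [-1.32500686 -0.19181834  6.49511063] 6.45
474 low z [0.013 0.013 0.013 0.014 0.015 0.015 0.016 0.017 0.017 0.018 0.018 0.018] xy [0.493 0.016]
635 low z [0.012 0.013 0.013 0.013 0.013 0.013 0.013 0.014 0.014 0.015 0.015 0.015] xy [ 0.506 -0.044]
```

```bash
python3 -m crank '0 0 0 0 0 0.2 0.6;0 0 0 0 0 0.4 0.6;0 0 0 0 0 0.4 0.6;0 0 0 0 0 0.4 0.6;0 0 0 0 0 0.4 0.6;0 0 0 -0.01 0.3 0 0.6;0 0 0 -0.01 0.4 0 0.6;0 0 0 -0.01 0.4 0 0.6;0 0 0 -0.01 0.4 0 0.6;0 0 0 -0.01 0.4 0 0.6;0 0 0 -0.01 0.4 0 0.6;0 0 0 -0.01 0.35 0 0.6;0 0 0 0 0.25 0 0.6;0 0 0 0 0 0 0.6'
cat > look.py <<'E'
from h import *
import sys
s=manip.sense();t="%.1f"%s["time_s"];print(s["ee_pos"],s["finger_gap"],s["ft_force"],t)
out=[]
for n,c in(("scene",(.5,.2,.05)),("top",(.5,.2,.05))):
    I,D=manip.read_camera(n);np.save(n+"L.npy",D);cv2.imwrite(f"pics/{n}L.png",I[:,:,::-1]);u,v=map(int,proj(n,c))
    out.append(cv2.resize(I[v-65:v+65,u-65:u+65,::-1],(399,399),interpolation=2))
    for r in manip.cut_out("dish_mid",n):
        g=r["region"];w=np.argwhere(g).mean(0)[::-1];print(n,round(r["conf"],2),w.round(1),I[g].mean(0).round(),cloud(n,D)[g].mean(0).round(3))
o=(255*(np.hstack(out)/255.)**.6).astype(np.uint8);cv2.imwrite(f"pics/look_{t}.png",o)
E
python3 look.py; ls pics
```

```text
time_s: 7.9
ee_pos: [0.4947, 0.2112, 0.0989]
eef_rot: [0.0, -0.121, 0.993, 0.001]
ft_force: [0.6, -0.7, -0.1]
finger_gap: 0.0496
[0.49472444 0.2111611  0.09892819] 0.049578258503159126 [ 0.60565542 -0.6692722  -0.14320503] 7.9
scene 0.76 [274.9 218. ] [214. 114. 125.] [0.573 0.07  0.007]
scene 0.57 [216.5 150.9] [192. 174. 133.] [0.492 0.231 0.134]
top 0.72 [268.6 188.7] [240. 133. 152.] [0.575 0.073 0.007]
top 0.44 [284.4 251.1] [ 57. 161.  73.] [0.428 0.053 0.007]
top 0.42 [336.9 166.6] [212. 203. 204.] [ 0.609 -0.089  0.022]
d1.png
g1.png
g2.png
look_7.9.png
s1.png
scene0.png
scene2.png
sceneL.png
t1.png
tips_5.2.png
tips_5.6.png
tips_6.5.png
top0.png
top2.png
topL.png
```

View pics/look_7.9.png

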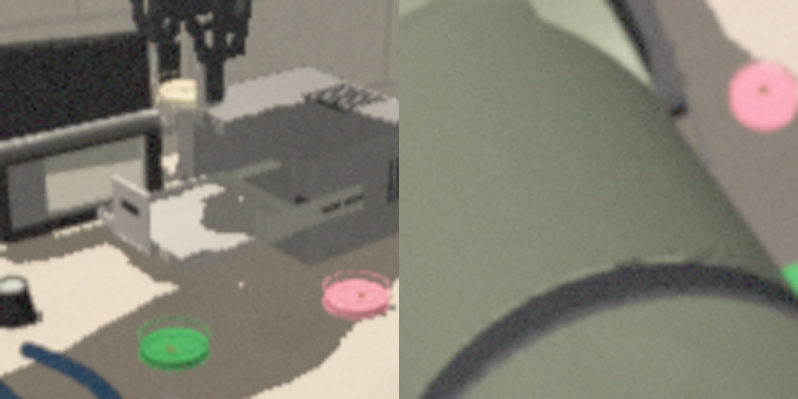

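```bash
python3 - <<'E'
from h import *
for p in([.495,.2068,.14],[.495,.231,.134]):print(np.round(proj("scene",p),1))
D=np.load("sceneL.npy");P=cloud("scene",D)
for v in range(140,162,2):print(v,P[v,206:230:4].round(3).tolist())
E
```

```text
[221.3 151.3]
[217.6 150.6]
140 [[0.605, 0.616, 0.032], [0.478, 0.237, 0.162], [0.487, 0.233, 0.162], [0.943, 1.361, -0.234], [0.964, 1.356, -0.236], [0.493, 0.171, 0.179]]
142 [[0.605, 0.615, 0.025], [0.477, 0.234, 0.158], [0.487, 0.235, 0.156], [0.938, 1.349, -0.241], [0.963, 1.353, -0.246], [0.495, 0.178, 0.172]]
144 [[0.604, 0.613, 0.019], [0.477, 0.235, 0.152], [0.489, 0.239, 0.15], [0.939, 1.352, -0.253], [0.963, 1.353, -0.257], [0.495, 0.177, 0.168]]
146 [[0.604, 0.614, 0.012], [0.474, 0.227, 0.15], [0.488, 0.238, 0.145], [0.939, 1.351, -0.264], [0.968, 1.366, -0.273], [0.495, 0.177, 0.163]]
148 [[0.606, 0.62, 0.002], [0.468, 0.211, 0.151], [0.487, 0.235, 0.141], [0.495, 0.229, 0.141], [0.503, 0.222, 0.143], [0.495, 0.177, 0.158]]
150 [[0.605, 0.618, -0.004], [0.47, 0.218, 0.143], [0.481, 0.219, 0.142], [0.481, 0.192, 0.15], [0.489, 0.188, 0.15], [0.495, 0.178, 0.153]]
152 [[0.604, 0.617, -0.011], [0.468, 0.213, 0.14], [0.475, 0.203, 0.143], [0.485, 0.203, 0.141], [0.494, 0.2, 0.141], [0.495, 0.178, 0.148]]
154 [[0.604, 0.616, -0.018], [0.901, 1.376, -0.313], [0.473, 0.199, 0.139], [0.48, 0.191, 0.141], [0.489, 0.187, 0.141], [0.496, 0.18, 0.142]]
156 [[0.604, 0.619, -0.027], [0.895, 1.362, -0.319], [0.92, 1.366, -0.324], [0.522, 0.297, 0.094], [0.527, 0.281, 0.098], [0.497, 0.182, 0.136]]
158 [[0.485, 0.289, 0.097], [0.498, 0.293, 0.093], [0.915, 1.353, -0.33], [0.523, 0.299, 0.087], [0.528, 0.284, 0.092], [0.53, 0.263, 0.099]]
160 [[0.486, 0.291, 0.09], [0.498, 0.294, 0.087], [0.923, 1.374, -0.35], [0.522, 0.298, 0.082], [0.527, 0.282, 0.087], [0.531, 0.263, 0.093]]
```

The dish hangs level above the tray at scene (217,151). Its true position is about (0.495,0.207), so I lower it.

```bash
python3 -m crank '0 0 0 0 -0.04 -0.3 0.6;0 0 0 0 0 -0.4 0.6;0 0 0 0 0 -0.35 0.6;0 0 0 0 0 -0.2 0.6;0 0 0 0 0 -0.12 0.6;0 0 0 0 0 -0.04 0.6;0 0 0 0 0 0 0.6'; python3 tips.py
```

```text
time_s: 8.8
ee_pos: [0.4954, 0.2049, -0.0065]
eef_rot: [0.0, -0.119, 0.993, -0.0]
ft_force: [-0.3, -0.0, -0.6]
finger_gap: 0.0499
[ 0.49540447  0.20493925 -0.00651957] 0.049888597585223814 [-0.29771765 -0.00667629 -0.63142135] 8.8
309 low z [0.025 0.025 0.025 0.025 0.025 0.026 0.026 0.026 0.026 0.026 0.026 0.026] xy [0.527 0.239]
575 low z [0.012 0.014 0.014 0.016 0.016 0.017 0.018 0.018 0.024 0.024 0.024 0.025] xy [0.507 0.173]
```

```bash
python3 -m crank '0 0 0 0 0 -0.03 0.6;0 0 0 0 0 -0.02 0.6;0 0 0 0 0 0 0.6'
```

```text
time_s: 9.15
ee_pos: [0.4952, 0.2053, -0.0104]
eef_rot: [0.0, -0.119, 0.993, 0.0]
ft_force: [-0.3, 0.1, 0.0]
finger_gap: 0.0503
```

```bash
python3 -m crank '0 0 0 0 0 -0.015 0.6;0 0 0 0 0 0 0.6;0 0 0 0 0 0 0.35;0 0 0 0 0 0 0.25;0 0 0 0 0 0 0.22;0 0 0 0 0 0 0.22;0 0 0 0 0 0 0.22;0 0 0 0 0 0 0.22;0 0 0 0 0 0.2 0.22;0 0 0 0 0 0.4 0.22;0 0 0 0 0 0.5 0.22;0 0 0 0 0 0.5 0.22;0 0 0 0 0 0.3 0.3;0 0 0 0 0 0 0.4'; python3 look.py; python3 - <<'E'
from h import *
c=np.array([.615,.238]);R=np.array([[.971,.239],[-.239,.971]])
for n,w in(("scene",(.5,.2)),):
    D=np.load(n+"L.npy");P=cloud(n,D);I=cv2.imread(f"pics/{n}L.png")
    m=(D>0)&(np.hypot(P[...,0]-.495,P[...,1]-.203)<.05)&(P[...,2]>.02)&(P[...,2]<.06)
    h=cv2.cvtColor(I,cv2.COLOR_BGR2HSV);m2=m&(h[...,0]>18)&(h[...,0]<36)&(h[...,1]>55)
    print(m2.sum(),P[m2].mean(0),np.argwhere(m2).mean(0)[::-1],(P[m2].mean(0)[:2]-c)@R.T)
E
```

```text
time_s: 10.55
ee_pos: [0.4967, 0.2059, 0.1349]
eef_rot: [0.003, -0.119, 0.993, 0.001]
ft_force: [0.4, -0.0, -0.5]
finger_gap: 0.0513
[0.49666804 0.20587668 0.13493818] 0.051258132005855404 [ 0.35043629 -0.01903802 -0.4532036 ] 10.6
scene 0.69 [222.1 193. ] [208. 193. 150.] [0.49  0.195 0.035]
scene 0.68 [215.3 233.7] [ 43. 119.  50.] [0.418 0.06  0.008]
scene 0.66 [274.2 217.5] [212. 113. 124.] [0.573 0.073 0.007]
top 0.74 [268.7 189. ] [238. 132. 150.] [0.574 0.073 0.009]
top 0.64 [286.7 250.2] [ 58. 153.  72.] [0.428 0.049 0.031]
174 [0.49370483 0.2016181  0.03230918] [222.3045977  192.72988506] [-0.12647288 -0.00633728]
```

The dish stands on the tray at local (-5,-6) mm, let go. Next I shut the fingers and come down in front of the tab.

```bash
python3 -m crank '0 0 0 -0.3 -0.06 0 0.6;0 0 0 -0.4 -0.06 0 0.8;0 0 0 -0.4 -0.06 0 1;0 0 0 -0.27 -0.06 0 1;0 0 0 0 0 -0.3 1;0 0 0 0 0 -0.4 1;0 0 0 0 0 -0.4 1;0 0 0 0 0 -0.3 1;0 0 0 0 0 -0.15 1;0 0 0 0 0 0 1'; python3 tips.py; python3 look.py
```

```text
time_s: 11.75
ee_pos: [0.3915, 0.1866, 0.0133]
eef_rot: [-0.001, -0.119, 0.993, -0.001]
ft_force: [0.5, 0.9, 1.2]
finger_gap: 0.0001
[0.39146428 0.1865817  0.01334852] 0.00011398906407645495 [0.47486782 0.87198473 1.17104478] 11.75
214 low z [0.018 0.019 0.019 0.019 0.02  0.02  0.02  0.021 0.021 0.021 0.021 0.021] xy [0.395 0.241]
439 low z [0.012 0.013 0.013 0.013 0.014 0.015 0.015 0.015 0.015 0.016 0.017 0.017] xy [0.408 0.166]
[0.39203801 0.18687665 0.0143501 ] 6.539958673147401e-05 [-0.03596186 -0.70607598 -0.0324153 ] 11.8
scene 0.68 [215. 234.] [ 42. 120.  49.] [0.412 0.045 0.017]
scene 0.6 [221.7 191.9] [201. 186. 148.] [0.493 0.203 0.034]
scene 0.49 [274.2 217.9] [216. 124. 130.] [0.572 0.072 0.007]
top 0.9 [281.1 254.9] [ 51. 148.  65.] [0.42  0.061 0.014]
top 0.87 [268.8 189.3] [233. 128. 143.] [0.572 0.074 0.017]
```

```bash
ls pics|grep look; cp pics/look_11.8.png pics/v7.png 2>/dev/null
```

```text
look_10.6.png
look_11.8.png
look_7.9.png
```

View pics/look_11.8.png

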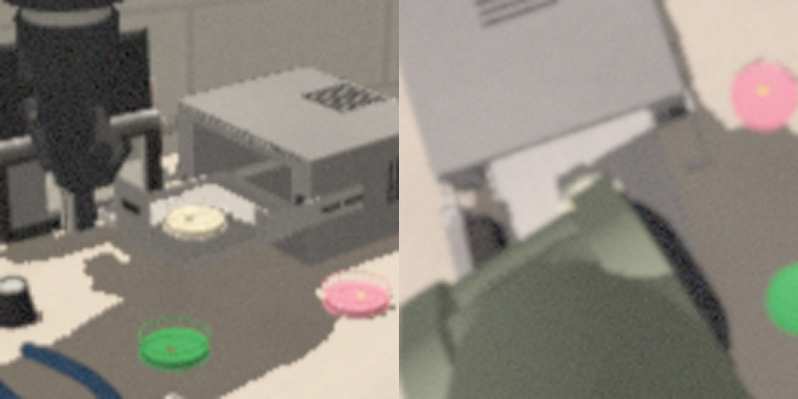

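The dish is upright on the tray at crop (195,220), and the closed fingers stand in front of the tab at crop (80,215). I push.

```bash
python3 -m crank '0 0 0 0.19 0.048 0.05 1;0 0 0 0.13 0.032 0 1;0 0 0 0.1 0.025 0 1;0 0 0 0.13 0.032 0 1;0 0 0 0.13 0.032 0 1;0 0 0 0.13 0.032 0 1;0 0 0 0.13 0.032 0 1;0 0 0 0.13 0.032 0 1;0 0 0 0.13 0.032 0 1;0 0 0 0.13 0.032 0 1;0 0 0 0.13 0.032 0 1;0 0 0 0 0 0 1'; python3 look.py
```

```text
time_s: 13.2
ee_pos: [0.5035, 0.2146, 0.0184]
eef_rot: [0.001, -0.119, 0.993, 0.0]
ft_force: [0.5, -1.1, 0.2]
finger_gap: 0.0001
[0.50345604 0.21463909 0.01838459] 0.00013190319844252234 [ 0.51696109 -1.07305835  0.15973782] 13.2
scene 0.75 [215.2 234.1] [ 41. 122.  49.] [0.417 0.057 0.009]
scene 0.59 [274.2 217.8] [219. 116. 128.] [0.564 0.058 0.015]
scene 0.49 [245.8 184.2] [192. 176. 136.] [0.569 0.223 0.034]
top 0.94 [268.4 189.2] [237. 132. 151.] [0.574 0.074 0.007]
top 0.68 [281.  255.1] [ 56. 160.  71.] [0.42  0.062 0.01 ]
```

```bash
python3 -m crank '0 0 0 0.13 0.032 0 1;0 0 0 0.13 0.032 0 1;0 0 0 0 0 0 1'; python3 -m crank '0 0 0 0.04 0.01 0 1;0 0 0 0 0 0 1';python3 -m crank '0 0 0 0.04 0.01 0 1;0 0 0 0 0 0 1'
```

```text
time_s: 13.7
ee_pos: [0.5231, 0.2195, 0.0184]
eef_rot: [0.001, -0.119, 0.993, 0.0]
ft_force: [-0.2, 0.5, 0.3]
finger_gap: 0.0005
time_s: 13.9
ee_pos: [0.5247, 0.2199, 0.0183]
eef_rot: [0.0, -0.119, 0.993, 0.0]
ft_force: [-0.9, -0.4, 0.2]
finger_gap: 0.0001
time_s: 14.1
ee_pos: [0.5276, 0.2207, 0.0184]
eef_rot: [0.0, -0.119, 0.993, 0.0]
ft_force: [0.4, 0.5, -0.4]
finger_gap: 0.0002
```

```bash
python3 -m crank '0 0 0 0.04 0.01 0 1;0 0 0 0 0 0 1';python3 -m crank '0 0 0 0.04 0.01 0 1;0 0 0 0 0 0 1';python3 - <<'E'
from h import *
I,D=manip.read_camera("scene");P=cloud("scene",D)
m=(D>0)&(P[...,2]>.03)&(P[...,2]<.08);q=(P[...,:2]-[.615,.238])@np.array([[.971,-.239],[.239,.971]])
m&=(abs(q[...,1])<.03)&(q[...,0]<-.06)&(q[...,0]>-.2)
print(m.sum(),np.percentile(q[m][:,0],[5,25,50,75,95]).round(4))
for z in(.035,.05,.065,.075):
    k=m&(abs(P[...,2]-z)<.006);print(z,k.sum(),np.c_[q[k],I[k].mean(1)][:: max(1,k.sum()//8)].round(3).tolist())
E
```

```text
time_s: 14.3
ee_pos: [0.5281, 0.2208, 0.0181]
eef_rot: [-0.002, -0.119, 0.993, -0.001]
ft_force: [-13.8, -2.5, 10.6]
finger_gap: -0.0004
time_s: 14.5
ee_pos: [0.5279, 0.2206, 0.0174]
eef_rot: [-0.005, -0.12, 0.993, -0.001]
ft_force: [-31.6, -6.7, 18.7]
finger_gap: -0.0001
235 [-0.1    -0.0945 -0.0791 -0.0777 -0.0761]
0.035 41 [[-0.077, 0.022, 71.667], [-0.079, 0.02, 70.333], [-0.079, 0.015, 65.667], [-0.076, -0.001, 66.333], [-0.077, -0.003, 69.0], [-0.078, -0.004, 65.0], [-0.076, -0.022, 69.667], [-0.078, -0.013, 66.0], [-0.077, -0.019, 65.333]]
0.05 44 [[-0.078, -0.0, 35.0], [-0.087, -0.003, 58.0], [-0.077, -0.011, 49.667], [-0.088, -0.001, 65.333], [-0.079, -0.009, 61.333], [-0.079, -0.005, 67.333], [-0.079, -0.026, 74.0], [-0.081, -0.025, 68.667], [-0.08, -0.027, 72.667]]
0.065 69 [[-0.094, 0.021, 57.667], [-0.078, -0.004, 49.667], [-0.094, -0.005, 22.0], [-0.078, -0.016, 67.333], [-0.094, -0.008, 18.333], [-0.079, -0.022, 69.333], [-0.094, -0.008, 18.0], [-0.076, -0.022, 73.667], [-0.086, -0.007, 36.667]]
0.075 68 [[-0.098, 0.015, 58.0], [-0.097, -0.0, 73.333], [-0.075, -0.013, 58.333], [-0.092, -0.009, 15.0], [-0.078, -0.024, 69.667], [-0.092, -0.009, 12.667], [-0.078, -0.025, 69.333], [-0.086, -0.007, 15.0], [-0.099, -0.002, 74.333]]
```

The stop was met at about 31 N, and the tab sits 3 mm in front of the front plane, so the tray is home. I back off, lift, and work out the door path from the first images.

```bash
python3 -m crank '0 0 0 -0.08 -0.02 0 1;0 0 0 -0.2 -0.05 0 1;0 0 0 -0.3 -0.07 0 1;0 0 0 -0.2 -0.05 0.2 1;0 0 0 0 0 0.5 1;0 0 0 0 0 0.5 1;0 0 0 0 0 0.5 1;0 0 0 0 0 0.2 1;0 0 0 0 0 0 1'; python3 - <<'E'
from h import *
print(manip.sense()["q"].round(2))
for n in("top","scene"):
    D=np.load(n+"0.npy");P=cloud(n,D)
    m=(D>0)&(P[...,2]>.03)&(P[...,2]<.3)&(P[...,0]>.2)&(P[...,0]<.42)&(P[...,1]>.25)&(P[...,1]<.45)
    q=P[m]; b=q[(q[:,0]<.335)]; print(n,"bottle",len(b),b.min(0).round(3) if len(b) else 0,b.max(0).round(3) if len(b) else 0,np.median(b,0).round(3) if len(b) else 0)
D=np.load("top0.npy");P=cloud("top",D);h=np.array([.5022,.2988])
m=(D>0)&(P[...,2]>.085)&(P[...,2]<.105)&(P[...,0]>.33)&(P[...,0]<.49)&(P[...,1]>.22)&(P[...,1]<.36)
q=P[m][:,:2];print("door top",len(q),cv2.boxPoints(cv2.minAreaRect(q.astype(np.float32))).round(3).tolist())
m=(D>0)&(P[...,2]>.06)&(P[...,2]<.082)&(P[...,0]>.3)&(P[...,0]<.42)&(P[...,1]>.24)&(P[...,1]<.36)
q=P[m][:,:2];print("case",len(q),cv2.boxPoints(cv2.minAreaRect(q.astype(np.float32))).round(3).tolist())
# now: door top row by row
for x in np.arange(.34,.5,.02):
    k=(D>0)&(abs(P[...,0]-x)<.004)&(P[...,2]>.088)&(P[...,2]<.102)&(P[...,1]>.2)&(P[...,1]<.36);print(round(x,3),k.sum(),P[k][:,1].min().round(4),P[k][:,1].max().round(4)) if k.sum() else 0
E
python3 look.py
```

```text
time_s: 15.45
ee_pos: [0.4762, 0.2085, 0.1632]
eef_rot: [0.002, -0.119, 0.993, 0.001]
ft_force: [0.2, 0.5, -1.5]
finger_gap: -0.0
[-0.62  0.4   0.12  1.92 -0.06  0.82  1.34]
top bottle 1602 [0.206 0.25  0.03 ] [0.335 0.4   0.181] [0.21  0.329 0.087]
scene bottle 816 [0.2  0.25 0.03] [0.334 0.398 0.222] [0.284 0.326 0.079]
door top 1100 [[0.335999995470047, 0.2770000100135803], [0.3409999907016754, 0.24799999594688416], [0.49399998784065247, 0.27300000190734863], [0.48899999260902405, 0.3019999861717224]]
case 305 [[0.28700000047683716, 0.34200000762939453], [0.3499999940395355, 0.24699999392032623], [0.39500001072883606, 0.27799999713897705], [0.3319999873638153, 0.3720000088214874]]
0.34 22 0.2653 0.2759
0.36 59 0.2514 0.2805
0.38 59 0.2545 0.2838
0.4 59 0.2587 0.2865
0.42 57 0.2616 0.2896
0.44 57 0.266 0.2943
0.46 58 0.2678 0.2979
0.48 56 0.271 0.3002
[0.47617546 0.20850994 0.16323773] -3.777203241291804e-05 [ 0.23501789  0.53215439 -1.52292366] 15.4
scene 0.68 [215. 234.] [ 42. 120.  49.] [0.418 0.061 0.007]
scene 0.58 [248.9 182.5] [181. 165. 128.] [0.578 0.224 0.036]
scene 0.54 [274.7 217.5] [203. 109. 118.] [0.57  0.067 0.011]
top 0.62 [283.  253.5] [ 57. 154.  70.] [0.422 0.058 0.027]
top 0.59 [268.5 189.1] [239. 131. 150.] [0.574 0.074 0.01 ]
```

```bash
python3 -m crank '0 0 0 -0.18 0.27 0 1;0 0 0 -0.18 0.27 0 1;0 0 0 -0.18 0.27 0 1;0 0 0 -0.18 0.27 0 1;0 0 0 -0.18 0.27 0 1;0 0 0 -0.17 0.27 0 1;0 0 0 0 0 -0.4 1;0 0 0 0 0 -0.4 1;0 0 0 0 0 -0.4 1;0 0 0 0 0 -0.3 1;0 0 0 0 0 -0.2 1;0 0 0 0 0 -0.15 1;0 0 0 0 0 0 1'
cat > way.py <<'E'
from h import *
H=np.array([.5022,.2988])
def tcp(th,r,o):
    a=np.deg2rad(-76.2)-th;d=np.array([np.cos(a),np.sin(a)]);n=np.array([d[1],-d[0]])
    return H+r*d+o*n+[0,.0042]   # in reported coordinates
E
python3 - <<'E'
from way import *
p=manip.sense()["ee_pos"][:2]
for th,o in[(1.65,.03),(1.65,.022)]+[(t,.022) for t in np.arange(1.57,.38,-.085)]:
    q=tcp(th,.1,o);print(round(th,2),((q-p)/.075).round(2),q.round(3));p=q
E
```

```text
time_s: 16.95
ee_pos: [0.3939, 0.3286, 0.0205]
eef_rot: [-0.001, -0.119, 0.993, -0.001]
ft_force: [1.1, -0.5, 0.7]
finger_gap: -0.0003
1.65 [ 0.06 -0.16] [0.399 0.317]
1.65 [ 0.02 -0.11] [0.4   0.309]
1.57 [-0.   -0.11] [0.4 0.3]
1.48 [ 0.01 -0.12] [0.4   0.292]
1.4 [ 0.02 -0.11] [0.402 0.283]
1.32 [ 0.03 -0.11] [0.404 0.275]
1.23 [ 0.04 -0.11] [0.407 0.266]
1.15 [ 0.05 -0.11] [0.41  0.258]
1.06 [ 0.05 -0.1 ] [0.414 0.251]
0.98 [ 0.06 -0.1 ] [0.419 0.243]
0.89 [ 0.07 -0.09] [0.424 0.237]
0.81 [ 0.08 -0.09] [0.43 0.23]
0.72 [ 0.09 -0.08] [0.437 0.224]
0.64 [ 0.09 -0.07] [0.443 0.219]
0.55 [ 0.1  -0.06] [0.451 0.214]
0.47 [ 0.1  -0.05] [0.459 0.21 ]
```

```bash
python3 -m crank '0 0 0 0.06 -0.16 0 1;0 0 0 0.02 -0.11 0 1;0 0 0 0 -0.11 0 1;0 0 0 0.01 -0.12 0 1;0 0 0 0.02 -0.11 0 1;0 0 0 0.03 -0.11 0 1;0 0 0 0 0 0 1'; python3 -m crank '0 0 0 0.04 -0.11 0 1;0 0 0 0.05 -0.11 0 1;0 0 0 0.05 -0.1 0 1;0 0 0 0.06 -0.1 0 1;0 0 0 0.07 -0.09 0 1;0 0 0 0.08 -0.09 0 1;0 0 0 0.09 -0.08 0 1;0 0 0 0.09 -0.07 0 1;0 0 0 0.1 -0.06 0 1;0 0 0 0.1 -0.05 0 1;0 0 0 0 0 0 1'; python3 look.py; ls pics | grep look
```

```text
time_s: 17.65
ee_pos: [0.4054, 0.2739, 0.0221]
eef_rot: [-0.0, -0.119, 0.993, -0.0]
ft_force: [-0.3, 0.2, -0.6]
finger_gap: -0.0002
time_s: 18.75
ee_pos: [0.461, 0.2102, 0.0221]
eef_rot: [0.0, -0.119, 0.993, -0.0]
ft_force: [-0.4, 0.6, -0.2]
finger_gap: 0.0
[0.46100342 0.21016865 0.02207021] 7.912507208215867e-06 [-0.38052351  0.59822423 -0.15401539] 18.8
scene 0.64 [249.5 182.3] [197. 179. 138.] [0.584 0.232 0.032]
scene 0.52 [215.1 234.1] [ 38. 127.  48.] [0.416 0.056 0.01 ]
scene 0.51 [274.5 217.6] [208. 114. 122.] [0.573 0.073 0.007]
top 0.67 [280.5 254.4] [ 54. 156.  69.] [0.421 0.062 0.01 ]
top 0.67 [268.4 189. ] [237. 130. 148.] [0.572 0.074 0.017]
look_10.6.png
look_11.8.png
look_13.2.png
look_15.4.png
look_18.8.png
look_7.9.png
```

View pics/look_18.8.png

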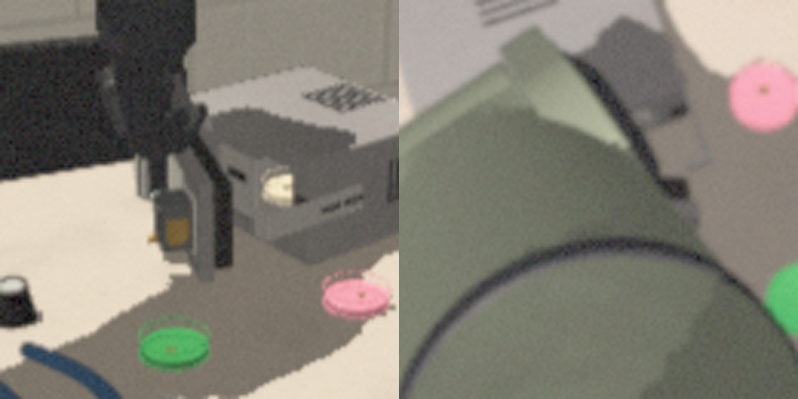

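```bash
python3 - <<'E'
from way import *
P=cloud("scene",np.load("sceneL.npy"));D=np.load("sceneL.npy")
# door top edge points
m=(D>0)&(P[...,2]>.08)&(P[...,2]<.097)&(P[...,0]>.38)&(P[...,0]<.52)&(P[...,1]>.1)&(P[...,1]<.31)
q=P[m];r=q[:,:2]-H;R=np.hypot(*r.T);a=np.deg2rad(-76.2)-np.arctan2(r[:,1],r[:,0])
for lo in np.arange(.02,.18,.02):
    k=(R>lo)&(R<lo+.02);print(lo.round(2),k.sum(),np.percentile(a[k],[10,50,90]).round(3) if k.sum() else 0)
E
```

```text
0.02 0 0
0.04 1 [0.039 0.039 0.039]
0.06 13 [0.111 0.174 0.275]
0.08 24 [0.185 0.272 0.471]
0.1 105 [0.299 0.606 0.764]
0.12 42 [0.261 0.381 0.451]
0.14 57 [0.277 0.372 0.443]
0.16 60 [0.297 0.387 0.437]
```

The door is now at about 0.4 rad with the case at scene crop (175,225), and the dish stands inside at (278,187). I move the fingers out and onto the case.

```bash
python3 - <<'E'
from way import *
p=manip.sense()["ee_pos"][:2]
for th,r,o in[(.42,.1,.075),(.42,.14,.075),(.42,.14,.055)]+[(t,.14,.0445) for t in(.42,.36,.32,.28,.25,.22,.2,.18,.16,.14,.1,.05,0,-.055)]:
    q=tcp(th,r,o);print(round(th,2),((q-p)/.075).round(3),q.round(4));p=q
E
```

```text
0.42 [-0.653  0.092] [0.4106 0.218 ]
0.42 [-0.095 -0.525] [0.4035 0.1786]
0.42 [ 0.262 -0.048] [0.4231 0.175 ]
0.42 [ 0.138 -0.025] [0.4335 0.1732]
0.36 [ 0.105 -0.052] [0.4414 0.1693]
0.32 [ 0.072 -0.031] [0.4468 0.167 ]
0.28 [ 0.073 -0.028] [0.4523 0.1648]
0.25 [ 0.056 -0.019] [0.4564 0.1634]
0.22 [ 0.056 -0.017] [0.4606 0.1621]
0.2 [ 0.038 -0.011] [0.4635 0.1613]
0.18 [ 0.038 -0.01 ] [0.4663 0.1606]
0.16 [ 0.038 -0.009] [0.4692 0.1599]
0.14 [ 0.038 -0.008] [0.472  0.1592]
0.1 [ 0.077 -0.015] [0.4778 0.1581]
0.05 [ 0.097 -0.014] [0.4851 0.1571]
0 [ 0.098 -0.009] [0.4924 0.1564]
-0.06 [ 0.108 -0.004] [0.5005 0.1561]
```

```bash
python3 -m crank '0 0 0 -0.22 0.03 0 1;0 0 0 -0.22 0.03 0 1;0 0 0 -0.21 0.03 0 1;0 0 0 -0.03 -0.17 -0.05 1;0 0 0 -0.03 -0.17 -0.05 1;0 0 0 -0.03 -0.19 0 1;0 0 0 0.2 -0.04 0 1;0 0 0 0.12 -0.02 0 1;0 0 0 0.08 -0.01 0 1;0 0 0 0.07 -0.03 0 1;0 0 0 0.07 -0.03 0 1;0 0 0 0 0 0 1'; python3 -m crank '0 0 0 0.05 -0.03 0 1;0 0 0 0.05 -0.02 0 1;0 0 0 0.05 -0.02 0 1;0 0 0 0.05 -0.02 0 1;0 0 0 0 0 0 1'
```

```text
time_s: 20.15
ee_pos: [0.4454, 0.1678, 0.0146]
eef_rot: [0.0, -0.119, 0.993, -0.0]
ft_force: [-0.6, -0.3, 0.2]
finger_gap: 0.0
time_s: 20.65
ee_pos: [0.4605, 0.1611, 0.0146]
eef_rot: [0.0, -0.119, 0.993, -0.0]
ft_force: [0.4, 0.6, -0.5]
finger_gap: -0.0001
```

```bash
for i in 1 2; do python3 -m crank '0 0 0 0.025 -0.007 0 1;0 0 0 0.025 -0.006 0 1;0 0 0 0 0 0 1' | egrep 'time|pos|ft'; done; python3 -m crank '0 0 0 0.025 -0.005 0 1;0 0 0 0 0 0 1' | egrep 'time|pos|ft';python3 -m crank '0 0 0 0.025 -0.005 0 1;0 0 0 0 0 0 1' | egrep 'time|pos|ft'
```

```text
time_s: 20.95
ee_pos: [0.4639, 0.1604, 0.0146]
ft_force: [0.5, 1.0, -0.2]
time_s: 21.25
ee_pos: [0.4677, 0.1593, 0.0146]
ft_force: [0.7, 0.4, -0.1]
time_s: 21.45
ee_pos: [0.4695, 0.159, 0.0146]
ft_force: [0.4, 0.9, 0.6]
time_s: 21.65
ee_pos: [0.4714, 0.1586, 0.0146]
ft_force: [-0.0, -0.6, -0.8]
```

```bash
python3 -m crank '0 0 0 0.025 -0.005 0 1;0 0 0 0 0 0 1' | egrep 'time|pos|ft';python3 -m crank '0 0 0 0.025 -0.005 0 1;0 0 0 0 0 0 1' | egrep 'time|pos|ft';python3 -m crank '0 0 0 0.02 -0.004 0 1;0 0 0 0 0 0 1' | egrep 'time|pos|ft';python3 -m crank '0 0 0 0.02 -0.004 0 1;0 0 0 0 0 0 1' | egrep 'time|pos|ft'
```

```text
time_s: 21.85
ee_pos: [0.4733, 0.1582, 0.0146]
ft_force: [-0.3, 0.2, -0.5]
time_s: 22.05
ee_pos: [0.4752, 0.1578, 0.0146]
ft_force: [-0.0, -0.3, -0.4]
time_s: 22.25
ee_pos: [0.4766, 0.1576, 0.0146]
ft_force: [0.3, -0.4, -0.1]
time_s: 22.45
ee_pos: [0.4781, 0.1573, 0.0146]
ft_force: [-0.1, 0.0, 0.9]
```

```bash
for i in 1 2 3 4;do :; done; python3 -m crank '0 0 0 0.02 -0.003 0 1;0 0 0 0 0 0 1' | egrep 'pos|ft';python3 -m crank '0 0 0 0.02 -0.003 0 1;0 0 0 0 0 0 1' | egrep 'pos|ft';python3 -m crank '0 0 0 0.02 -0.003 0 1;0 0 0 0 0 0 1' | egrep 'pos|ft'; python3 - <<'E'
from way import *
I,D=manip.read_camera("scene");P=cloud("scene",D)
m=(D>0)&(P[...,2]>.08)&(P[...,2]<.096)&(P[...,0]>.4)&(P[...,0]<.56)&(P[...,1]>.1)&(P[...,1]<.31)
r=P[m][:,:2]-H;R=np.hypot(*r.T);a=np.deg2rad(-76.2)-np.arctan2(r[:,1],r[:,0]);k=(R>.155)&(R<.175)
print(k.sum(),np.percentile(a[k],[10,50,90]).round(3))
cv2.imwrite("pics/c1.png",cv2.resize(I[160:240,190:290,::-1],None,fx=7,fy=7,interpolation=2))
E
```

```text
ee_pos: [0.4796, 0.1571, 0.0146]
ft_force: [0.7, -0.8, 0.1]
ee_pos: [0.4811, 0.1568, 0.0146]
ft_force: [0.2, 0.1, 0.0]
ee_pos: [0.4826, 0.1566, 0.0146]
ft_force: [0.2, 0.8, -1.1]
93 [-0.115  0.073  0.398]
```

View pics/c1.png

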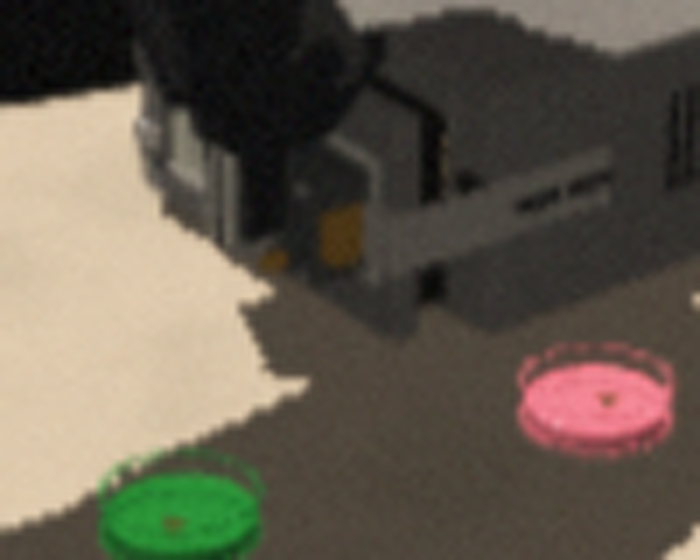

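The fingers are on the latch case near crop (265,190), and the door is about to meet the keeper. I continue in 1 mm steps.

```bash
C='egrep pos|ft'; python3 -m crank '0 0 0 0.02 -0.003 0 1;0 0 0 0 0 0 1' | egrep 'pos|ft';python3 -m crank '0 0 0 0.02 -0.003 0 1;0 0 0 0 0 0 1' | egrep 'pos|ft';python3 -m crank '0 0 0 0.015 -0.002 0 1;0 0 0 0 0 0 1' | egrep 'pos|ft'
```

```text
ee_pos: [0.4839, 0.1564, 0.0146]
ft_force: [-0.3, 1.0, 0.0]
ee_pos: [0.4849, 0.1563, 0.0145]
ft_force: [-4.0, 0.7, 2.3]
ee_pos: [0.4859, 0.1562, 0.0145]
ft_force: [-6.1, 2.0, 2.6]
```

```bash
python3 -m crank '0 0 0 0.015 -0.002 0 1;0 0 0 0 0 0 1' | egrep 'pos|ft';python3 -m crank '0 0 0 0.015 -0.002 0 1;0 0 0 0 0 0 1' | egrep 'pos|ft';python3 -m crank '0 0 0 0.015 -0.002 0 1;0 0 0 0 0 0 1' | egrep 'pos|ft'
```

```text
ee_pos: [0.4868, 0.1561, 0.0145]
ft_force: [-7.2, 1.9, 3.2]
ee_pos: [0.4876, 0.156, 0.0144]
ft_force: [-7.3, 2.8, 3.5]
ee_pos: [0.4892, 0.1558, 0.0144]
ft_force: [-4.4, 2.4, -0.7]
```

```bash
python3 -m crank '0 0 0 0.015 -0.001 0 1;0 0 0 0 0 0 1' | egrep 'pos|ft';python3 -m crank '0 0 0 0.015 -0.001 0 1;0 0 0 0 0 0 1' | egrep 'pos|ft';python3 -m crank '0 0 0 0.015 -0.001 0 1;0 0 0 0 0 0 1' | egrep 'pos|ft'
```

```text
ee_pos: [0.4908, 0.1555, 0.0145]
ft_force: [-2.7, 1.2, -0.0]
ee_pos: [0.4922, 0.1553, 0.0145]
ft_force: [-2.8, 1.5, -1.3]
ee_pos: [0.4933, 0.1553, 0.0146]
ft_force: [-3.2, 1.2, -1.0]
```

```bash
python3 -m crank '0 0 0 0.015 -0.001 0 1;0 0 0 0 0 0 1' | egrep 'pos|ft';python3 -m crank '0 0 0 0.015 -0.001 0 1;0 0 0 0 0 0 1' | egrep 'pos|ft'
```

```text
ee_pos: [0.4944, 0.1553, 0.0146]
ft_force: [-3.5, 1.7, -1.0]
ee_pos: [0.4954, 0.1553, 0.0146]
ft_force: [-3.8, 2.5, -0.5]
```

```bash
python3 -m crank '0 0 0 0.013 0 0 1;0 0 0 0 0 0 1' | egrep 'pos|ft';python3 -m crank '0 0 0 0.013 0 0 1;0 0 0 0 0 0 1' | egrep 'pos|ft'
```

```text
ee_pos: [0.4963, 0.1553, 0.0146]
ft_force: [-5.3, 2.3, -0.7]
ee_pos: [0.4973, 0.1553, 0.0146]
ft_force: [-5.4, 2.2, -0.1]
```

```bash
python3 -m crank '0 0 0 0.013 0 0 1;0 0 0 0 0 0 1' | egrep 'pos|ft';python3 -m crank '0 0 0 0.013 0 0 1;0 0 0 0 0 0 1' | egrep 'pos|ft'
```

```text
ee_pos: [0.499, 0.1552, 0.0148]
ft_force: [-0.1, 0.4, -0.9]
ee_pos: [0.4996, 0.1551, 0.0147]
ft_force: [-2.3, 0.7, 1.7]
```

```bash
python3 -m crank '0 0 0 0.01 0 0 1;0 0 0 0 0 0 1' | egrep 'pos|ft'
```

```text
ee_pos: [0.5, 0.1551, 0.0146]
ft_force: [-4.8, 0.7, 3.3]
```

```bash
python3 -m crank '0 0 0 0.01 0 0 1;0 0 0 0 0 0 1' | egrep 'pos|ft'
```

```text
ee_pos: [0.5007, 0.1552, 0.0146]
ft_force: [-5.4, 0.9, 2.7]
```

```bash
python3 -m crank '0 0 0 0.01 0 0 1;0 0 0 0 0 0 1' | egrep 'pos|ft'
```

```text
ee_pos: [0.5008, 0.1551, 0.0145]
ft_force: [-8.6, -0.2, 5.8]
```

```bash
python3 -m crank '0 0 0 0.01 0 0 1;0 0 0 0 0 0 1' | egrep 'pos|ft'
```

```text
ee_pos: [0.5008, 0.155, 0.0144]
ft_force: [-12.9, -0.4, 7.0]
```

The force dropped (the snap), then rose to about 13 N with no travel, so the stop is met. I retreat and look.

```bash
python3 -m crank '0 0 0 -0.05 0 0 1;0 0 0 -0.2 -0.05 0 1;0 0 0 -0.3 -0.1 0 1;0 0 0 -0.3 -0.3 0.3 1;0 0 0 0 -0.4 0.4 1;0 0 0 0 -0.4 0.4 1;0 0 0 0 -0.4 0.4 1;0 0 0 0 -0.4 0.4 1;0 0 0 0 -0.4 0.2 1;0 0 0 0 -0.4 0 1;0 0 0 0 -0.3 0 1;0 0 0 0 0 0 1'; python3 - <<'E'
from way import *
out=[]
for n in("scene","top"):
    I,D=manip.read_camera(n);P=cloud(n,D);u,v=map(int,proj(n,[.51,.2,.06]))
    out.append(cv2.resize(I[v-45:v+45,u-50:u+50,::-1],(400,360),interpolation=2))
    d=P[...,:2]-[.615,.238];xc=d@[.971,.239];yc=d@[-.239,.971]
    for lo in(-.07,-.04,-.01,.02,.05):
        m=(D>0)&(P[...,2]>.045)&(P[...,2]<.098)&(yc>lo)&(yc<lo+.03)&(xc>-.16)&(xc<-.085);print(n,lo,m.sum(),np.percentile(xc[m],[10,50,90]).round(4) if m.sum()>3 else 0)
    for t in("frost_pot","bead_pot"):
        for r in manip.pinpoint(t,n)[:1]:print(n,t,r["conf"],ray(n,r["at"],0).round(3),r["at"])
cv2.imwrite("pics/f.png",(255*(np.hstack(out)/255.)**.6).astype(np.uint8))
E
```

```text
time_s: 28.1
ee_pos: [0.439, -0.084, 0.1725]
eef_rot: [0.001, -0.117, 0.993, -0.001]
ft_force: [-0.2, 0.3, 0.6]
finger_gap: 0.0001
scene -0.07 254 [-0.122  -0.1101 -0.0932]
scene -0.04 93 [-0.0976 -0.0948 -0.09  ]
scene -0.01 148 [-0.0977 -0.0942 -0.0916]
scene 0.02 140 [-0.099  -0.0951 -0.093 ]
scene 0.05 161 [-0.1022 -0.0988 -0.0949]
scene frost_pot 0.63 [ 0.635 -0.011  0.   ] [316.1, 230.8]
scene bead_pot 0.81 [ 0.616 -0.084  0.   ] [327.9, 248.5]
top -0.07 289 [-0.1207 -0.1034 -0.0895]
top -0.04 122 [-0.0973 -0.0931 -0.0871]
top -0.01 114 [-0.0968 -0.0929 -0.0873]
top 0.02 122 [-0.0983 -0.0944 -0.0878]
top 0.05 142 [-0.1008 -0.096  -0.0886]
top bead_pot 0.84 [ 0.612 -0.098  0.   ] [338.5, 167.5]
```

View pics/f.png

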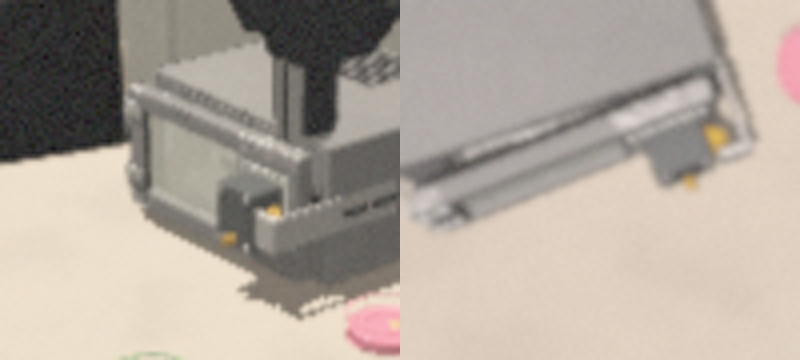

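The door is shut, with the bolt sitting behind the keeper lip at top crop (715,135). I hand in.

```bash
python3 -c "
from h import *
print(manip.finish_job())"
```

```text
the job is handed in; nothing more can be done
None
```

I put the lone cream dish on the tray, pushed the tray home by its tab, swung the door shut and pressed it on the latch case until it latched. I then handed the job in at about 28 s; no verdict was reported.

**What the last checks showed**
- **Dish:** after release it stood about 5 mm and 6 mm off the tray's middle. I last saw it upright inside the cabinet with the tray home and the door about 0.4 rad open. After that the shut door hid it, so its final pose was not checked.
- **Tray:** the stop was met at about 31 N, and the tab measured about 3 mm in front of the cabinet's front plane.
- **Door:** the pressing force rose to about 7.5 N, fell to near 0 at the snap, then reached about 15 N at the stop. In the picture the door is shut at roughly -0.04 to -0.05 rad, with the bolt behind the keeper lip. I did not pull on it to test the latch.
- **Pots:** the pots' last sightings are rough. The top view puts the bead pot about 1 cm from where it started, as near as the networks measure. The frosted pot was found only in the scene view, about 2.5 cm from its first reading, but that reading is poor. I never touched either pot.

**What disagreed**
- **Reported tool position:** it differed from the cameras by about 33 mm in height and 4 mm in y, with the fingertips higher than stated. The first grasp therefore closed above the dish without touching it. I worked from the camera measurements after that.
- **Viewer:** one picture I meant to view had a wrong file name, so I relied on the measured numbers for that check.

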